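# Park the edge-finishing caddy in its taped bay

### The arm

A 6-joint arm with a two-finger parallel gripper is mounted at the origin on the work surface. World frame = base frame: x ahead of the robot, y to its left, z up, the work surface at z = 0. Lengths are in m, angles in rad, forces in N, time in s.
With the tool pointing down it reaches from about 0.15 to 0.775 m from the base axis. Payload 6.1 kg.
Tool frame: the origin (TCP) lies on the front face of the gripper's body, between the roots of the fingers; the fingertips stand 73 mm ahead of it and the grasp point (between the pads) lies 54 mm ahead of it; z points along the fingers, y is the line along which they close (so a half turn about z gives the same grasp; the last joint's range is limited). The gripper opens to 85 mm and grips with 20 to 120 N. Pads are 22 mm wide; open, the fingers measure 114 mm over their backs; the gripper's body (76 mm by 85 mm) begins 54 mm behind the grasp point. The pads swing forward as they close: fully open they stand 13 mm farther back than shut.
Start: joints at [-1.104, 0.126, -0.04, 1.405, 0, 1.571], TCP at [0.236, -0.469, 0.304] pointing down, gripper open.
Joint ranges: [-2.72, 2.72], [-0.95, 1.95], [-1.27, 1.35], [-1.78, 2.02], [-1.46, 1.47], [-3.14, 3.14]. Speed limits (rad/s): [2.39, 2.39, 3.01, 3.14, 3.14, 3.14].

### API

Orientations are given as a rotation vector (axis times angle).
In Python, from bench import bot gives the robot as it stands. The module is installed in compiled form; this text tells all that it offers.
- The arm moves only by the shell command python3 -m inch 'ROWS' [OPENING] [FORCE]. ROWS is a JSON object whose one key "moves" holds one flat list of numbers, 6 for each row, row after row: the shift along the tool's x, y, z in mm, then the turn, a rotation vector about the tool's x, y, z in rad. A call has 1 to 20 rows; each row shifts and turns the commanded pose from where the row before left it, along the tool's axes as they then stand; what a row does not reach is not made up. A row lasts 1/8 s, in which the tool goes at most 62.5 mm and 10.7 degrees, less where a joint would pass 70% of its speed; a pose out of reach is approached as far as the arm can. A call is refused whole if a number of a shift passes 62.5 or a number of a turn 0.188, either way. A call with a gripper value outside its range is refused whole. OPENING is the opening, from 0 (shut) to 1 (fully open), set as the call begins (- or left out, the last holds). The fingers move at their own pace and stop on an object; FORCE is the grip in N (left out, the last holds). Time passes only in rows, so rows that do not move let the fingers close. It gives the time, the measured TCP pose, the force, the opening and the grip force at its end, in the units of the state.
- bot.sense(): the state, without advancing time (a new reading comes with each control period).
- bot.camera(name): name is "scene" or "top" or "wrist"; returns the picture (400x640x3 uint8, red, green, blue); there is no depth.
- bot.camera_params(name): a dict with "camera_matrix" (3x3 intrinsics, pixels), "T" (4x4, takes a point from camera to world coordinates); the wrist camera has in their place "tool_from_camera" (4x4, takes a point from camera to tool coordinates, whose origin is the TCP and whose axes are the flange's). Camera axes: x right, y down, z forward; pixel columns grow to the right and rows downward; lengths in m; the calibration is good to about 2 mm. A picture is of the moment at which its call begins: read the wrist's pose just before it. camera_params takes no time and is no camera call.
- bot.close_job(): hands the job in; it is judged then, once.
The state is a dict: "clock": time; "joints": joint angles; "joint_velocities": joint speeds; "effort": joint torques, N m; "ee_pos": TCP position; "eef_rot": TCP orientation; "ft_force": force on the tool from outside, world axes, zero at the start; "torque": the same for the moment, N m; "opening": finger opening in m; "finger_force": force on a finger pad.
Only numpy, scipy, OpenCV 4.12 (cv2) and the standard library are available. Lean on these libraries where they do the work, as an engineer would, in place of code of your own. Each camera call takes 0.05 s, during which the arm holds its last target. There are 200 camera calls.

### The job

Roll the edge-finishing caddy, the little wheeled one with the red push bar, to the parking bay taped on the bench: first push it ahead until both swivel castors have swung round to trail, then steer it between the things standing about and run it straight in, nose to the red strip. Leave it standing still inside the yellow outline with its castors trailing and its jars upright on board, and let go of it. Keep its wheels on the bench all the way, and do not knock anything else out of its place.

Things in the scene. Friction and masses are not known exactly. Their poses are not given: they have to be found in the camera images.
- caddy: Plywood caddy on 20 mm wheels, about 0.7 kg. Origin: on the bench (z = 0) midway between its two FIXED wheels at the handle end (38 mm either side); x ahead (castor end, tool block), y left, z up. Deck from x = -30 to +130 mm, y = -52 to +52 mm; rim 58 mm above the bench. Steers like a car: its origin travels along its own x axis; it can turn with a radius down to 0.1 m.
- caddy_handle (a point): Middle of the caddy's red push bar: straight, level, along the caddy's y, 16 mm thick fore and aft, 18 mm high, 96 mm long (68 mm free between its two uprights, 12 mm square). Bar centre 125 mm above the bench and 18 mm behind the caddy's origin (x = -18 mm). Nothing else on the caddy within 100 mm of the bar is over 90 mm high.
- caddy_nose (a point): Middle of the caddy's front edge, projected on to the bench (130 mm ahead of its origin). Behind that edge stand a dark block and four steel stamping tools, up to 98 mm above the bench, at x = 96 to 120 mm of the caddy.
- axle_left (a point): Wheel axle of the left front swivel castor, 10 mm off its pivot (pivot at x = +105, y = +31 mm of the caddy, under the deck; it stays within the deck's outline). In the caddy's frame x = +95 mm when it trails straight, +115 mm when it points the wrong way. Starts at any angle; swings round to trail within about 50 mm of straight pushing ahead.
- axle_right (a point): The same for the right castor: pivot at x = +105, y = -31 mm; axle at x = +95 mm in the caddy's frame when it trails straight.
- bay: Parking bay: flat rectangle of yellow tape, 184 x 128 mm inside (12 mm free all round the caddy's deck), an arrow in it, and a red strip across its head end. Origin on the bench where the caddy's origin belongs (42 mm ahead of the inner edge of the tail tape); x points to the head end, the way the caddy is to face. The tape has no height and may be rolled over.
- bay_nose (a point): Point on the bench in the bay where the middle of the caddy's front edge belongs: 130 mm ahead of the bay's origin, 12 mm short of the inner edge of the head tape.
- jar_brown: Closed jar of brown edge paint, 34 mm across, 52 mm high, standing loose in the caddy's tray. Origin: centre of its underside.
- jar_amber: Closed amber jar, same size, loose in the caddy's tray. Origin: centre of its underside.
- jar_black: Closed jar of black edge paint, same size, loose in the caddy's tray. Origin: centre of its underside.
- tin: Bystander: green tin of leather conditioner, 64 mm across, 45 mm high, loose on the bench. Origin: centre of its underside.
- spool: Bystander: cream thread spool standing on end, 56 mm across, 66 mm high, loose. Origin: centre of its underside.
- dye: Bystander: brown dye bottle with black cap, 48 mm across, 95 mm high, loose. Origin: centre of its underside.
- awl_block: Bystander: dark wooden block 80 mm (its x) by 42 mm (its y), 40 mm high, with three awls stood in it whose handles reach 96 mm, loose. Origin: centre of its underside.
- wax: Bystander: cake of beeswax 55 mm (its x) by 36 mm (its y), 26 mm high, loose. Origin: centre of its underside.
- pliers: Bystander: rotary punch pliers with blue handles, about 210 x 75 mm, 20 mm high, lying on the green cutting mat (fixed, 3 mm thick, its near edge 0.77 m from the robot's base at the back of the bench: keep the wheels off it). Origin: under the punch wheel; the handles reach 172 mm along its -x.
- maul: Bystander: wooden maul standing on its head at the back of the bench, 72 mm across, 206 mm high. Origin: centre of its underside.

How it is judged:
By the outcome, as a careful person would: the job done as asked, in the order asked, and still so for the second after the job is handed in, with the robot touching nothing.
It also fails if it takes over 58 s, if anything falls off the work surface, if the arm or the gripper's body presses on something with over 40 N, if the wrist force passes 120 N, or if a joint passes its speed limit or range.

## Working session

There is one attempt and no reset: what is moved stays moved. The work goes in short steps, Python scripts to look and compute and a shell command to move; the robot and the scene stay as the last step left them, time stands still between calls to the robot, and variables do not carry over. Pictures are saved under pics/ and viewed, at most 10 in all, crops included, and the job is handed in when it is done.

```bash
mkdir -p pics
python3 - <<'E'
from bench import bot
import cv2,numpy as np
for n in("top","scene"):
    im=bot.camera(n);cv2.imwrite(f"pics/{n}0.png",im[:,:,::-1])
    p=bot.camera_params(n);print(n,np.round(p["camera_matrix"],1).tolist(),np.round(p["T"],4).tolist())
p=bot.camera_params("wrist");print({k:np.round(v,4).tolist() for k,v in p.items()})
s=bot.sense();print(s["clock"],s["ee_pos"],s["eef_rot"],s["ft_force"])
E
```

```text
top [[465.6, 0.0, 322.0], [0.0, 465.6, 203.8], [0.0, 0.0, 1.0]] [[0.0069, -0.98, 0.1987, 0.2775], [-1.0, -0.0074, -0.0022, 0.0021], [0.0036, -0.1987, -0.9801, 1.5781], [0.0, 0.0, 0.0, 1.0]]
scene [[394.9, 0.0, 321.6], [0.0, 394.9, 209.5], [0.0, 0.0, 1.0]] [[0.5761, 0.5094, -0.6392, 1.2219], [0.8173, -0.3474, 0.4597, -0.4446], [0.0121, -0.7873, -0.6165, 0.7348], [0.0, 0.0, 0.0, 1.0]]
{'camera_matrix': [[354.8953, 0.0, 316.7973], [0.0, 354.8953, 197.1403], [0.0, 0.0, 1.0]], 'tool_from_camera': [[-0.0002, -0.9528, -0.3037, 0.0775], [1.0, -0.0002, -0.0002, 0.0011], [0.0001, -0.3037, 0.9528, -0.0694], [0.0, 0.0, 0.0, 1.0]]}
0.1 [ 0.23615492 -0.46860474  0.30318479] [-3.05500452e+00 -7.26239060e-01  5.03746805e-04] [ 0.241692    0.28212979 -0.01318387]
```

View pics/top0.png

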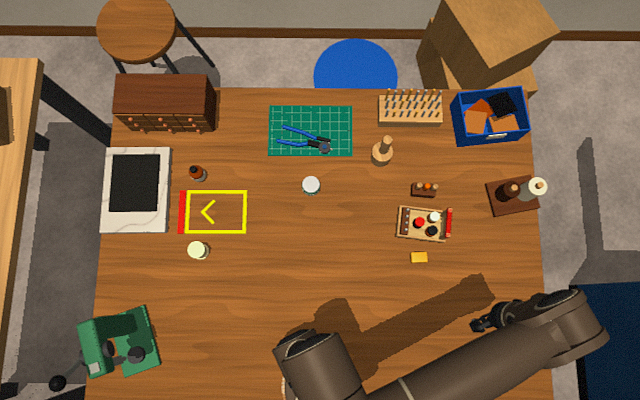

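View pics/scene0.png

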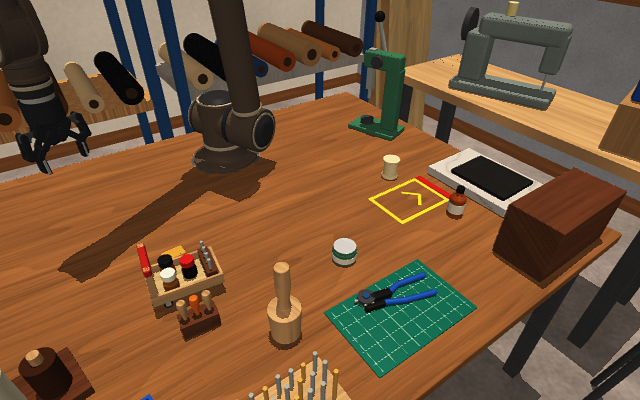

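The top view shows the caddy at about (424,224), red bar at (448,223) and nose to image left (+y). The bay is at (213,212) with its red strip at (182,212). The tin is at (311,185), dye (197,172), spool (198,250), awl block (425,190), wax (419,257) and maul (382,150).

```bash
cat > h.py <<'E'
from bench import bot
import cv2,numpy as np
from scipy.spatial.transform import Rotation as R
def cam(n):
    p=bot.camera_params(n)
    if n=="wrist":
        s=bot.sense();T=np.eye(4);T[:3,:3]=R.from_rotvec(s["eef_rot"]).as_matrix();T[:3,3]=s["ee_pos"];T=T@p["tool_from_camera"]
    else:T=np.array(p["T"])
    return np.array(p["camera_matrix"]),T
def ray(c,uv,z):
    K,T=c;uv=np.atleast_2d(np.array(uv,float))
    d=(T[:3,:3]@np.linalg.inv(K)@np.c_[uv,np.ones(len(uv))].T).T
    return (T[:3,3]+d*((z-T[2,3])/d[:,2])[:,None])[:,:2]
def proj(c,P):
    K,T=c;P=np.atleast_2d(P);q=(P-T[:3,3])@T[:3,:3]@K.T;return q[:,:2]/q[:,2:]
def hsv(im):return cv2.cvtColor(im,cv2.COLOR_RGB2HSV)
def blobs(m,amin=15):
    n,l,s,c=cv2.connectedComponentsWithStats(m.astype(np.uint8))
    return [(s[i],c[i],l==i) for i in range(1,n) if s[i,4]>=amin]
E
python3 - <<'E'
from h import *
im=cv2.imread("pics/top0.png")[:,:,::-1];c=cam("top");H=hsv(im)
h,s,v=[H[:,:,i].astype(int) for i in range(3)]
def show(name,m,z,box):
    M=np.zeros_like(m);x0,x1,y0,y1=box;M[y0:y1,x0:x1]=m[y0:y1,x0:x1]
    for st,ce,L in blobs(M):
        pts=np.argwhere(L)[:,::-1].astype(np.float32);r=cv2.minAreaRect(ray(c,pts,z).astype(np.float32))
        print(name,st.tolist(),"w",np.round(ray(c,ce,z)[0],4),"rect",np.round(r[0],4),np.round(r[1],4),round(r[2],1))
yel=(h>24)&(h<35)&(s>200)&(v>150);red=((h<5)|(h>174))&(s>180)&(v>110)
show("bay",yel,0,(160,260,170,250));show("strip",red,0,(160,260,170,250))
show("bar",red,.134,(380,470,190,260))
show("wax",(h>18)&(s>150)&(v>150),.026,(400,440,240,275))
show("tin",(s<60)&(v>120),.045,(290,330,165,205))
show("spool",(s<110)&(v>150)&(h>18),.066,(180,215,230,270))
show("cap",(v<60),.095,(180,215,155,190))
for n,b in(("top",(380,165,470,275)),):
    x0,y0,x1,y1=b;a=cv2.resize(im[y0:y1,x0:x1],None,fx=6,fy=5.4,interpolation=cv2.INTER_CUBIC)
    cv2.imwrite("pics/crop1.png",a[:,:,::-1]);print(a.shape)
E
```

```text
bay [184, 190, 63, 44, 777] w [0.567  0.3642] rect [0.5682 0.3645] [0.1506 0.2109] 0.4
bay [201, 200, 15, 24, 101] w [0.5695 0.3909] rect [0.5685 0.3746] [0.0611 0.0601] 46.4
strip [178, 190, 8, 44, 264] w [0.5669 0.4826] rect [0.5673 0.4826] [0.1506 0.0212] 0.6
bar [445, 209, 7, 25, 104] w [ 0.5162 -0.3979] rect [ 0.5173 -0.3982] [0.0149 0.0771] 82.9
bar [415, 217, 10, 10, 70] w [ 0.5155 -0.307 ] rect [ 0.5155 -0.3073] [0.0265 0.0287] 26.8
wax [411, 252, 17, 11, 165] w [ 0.4146 -0.3243] rect [ 0.414  -0.3251] [0.0332 0.0539] 0.4
tin [302, 176, 18, 17, 240] w [0.6563 0.0384] rect [0.6565 0.0382] [0.0558 0.0576] 0.4
spool [187, 241, 21, 19, 257] w [0.4291 0.4061] rect [0.4273 0.4024] [0.0683 0.0537] 47.0
cap [190, 166, 7, 7, 39] w [0.6919 0.4248] rect [0.6919 0.4248] [0.0209 0.0197] 3.5
(594, 540, 3)
```

View pics/crop1.png

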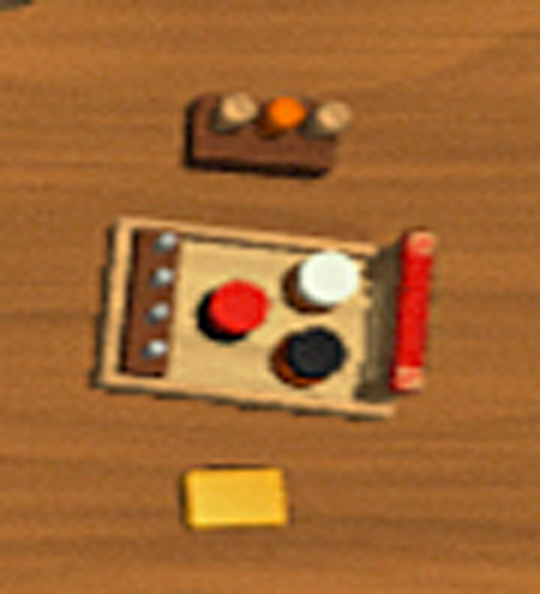

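```bash
python3 -m inch '{"moves":[47,10.4,0,0,0,0, 47,10.4,0,0,0,0, 47,10.4,0,0,0,0, 47,10.4,0,0,0,0, 47,10.4,0,0,0,0, 47,10.4,0,0,0,0, 0,0,0,0,0,-0.183, 0,0,0,0,0,-0.183, 0,0,0,0,0,-0.183, 0,0,0,0,0,-0.183, 0,0,0,0,0,-0.183, 0,0,0,0,0,-0.183, 0,0,0,0,0,-0.183, 0,0,0,0,0,-0.183, 0,0,0,0,0,-0.183, 0,0,0,0,0,-0.183, 0,0,0,0,0,-0.183, 0,0,0,0,0,-0.183, 0,0,0,0,0,-0.183, 0,0,0,0,0,-0.183]}' 1 40
python3 - <<'E'
from h import *
s=bot.sense();print(np.round(s["joints"],3),s["clock"])
M=R.from_rotvec(s["eef_rot"]).as_matrix();print(np.round(M,3).tolist(),"yaw y",np.degrees(np.arctan2(M[1,1],M[0,1])))
c=cam("wrist");im=bot.camera("wrist");cv2.imwrite("pics/w1.png",im[:,:,::-1])
H=hsv(im);h,sa,v=[H[:,:,i].astype(int) for i in range(3)]
for st,ce,L in blobs(((h<5)|(h>174))&(sa>180)&(v>90),150):
    r=cv2.minAreaRect(ray(c,np.argwhere(L)[:,::-1],.134).astype(np.float32))
    print("red",st,"z134",np.round(r[0],4),np.round(r[1],4),r[2])
ct=cam("top");print("awl base near corners",ray(ct,[[411.7,195.5],[434.5,197.5]],0.0).round(3).tolist())
print("awl top corners",ray(ct,[[412.5,182.7],[436,192]],.04).round(3).tolist())
print("rim corners FR FL RL RR",ray(ct,[[399.7,205.4],[396.7,236.3],[445.3,241.9],[446.5,210.5]],.058).round(4).tolist())
im=cv2.imread("pics/top0.png")[:,:,::-1];H=hsv(im);h,sa,v=[H[:,:,i].astype(int) for i in range(3)]
m=(h>24)&(h<35)&(sa>200)&(v>150)
for nm,(a,b) in {"far":(188,194),"near":(228,236)}.items():
    q=np.argwhere(m[a:b,195:240])[:,::-1]+[195,a];w=ray(ct,q,0);f=np.polyfit(w[:,1],w[:,0],1);print(nm,f,np.polyval(f,.364))
q=np.argwhere(m[195:228,240:250])[:,::-1]+[240,195];w=ray(ct,q,0);f=np.polyfit(w[:,0],w[:,1],1);print("tail",f,np.polyval(f,.568))
q=np.argwhere(m[195:228,184:193])[:,::-1]+[184,195];w=ray(ct,q,0);f=np.polyfit(w[:,0],w[:,1],1);print("head",f,np.polyval(f,.568))
E
```

```text
clock: 2.6
ee_pos: [0.5161, -0.3976, 0.3032]
eef_rot: [-0.168, -3.136, -0.001]
ft_force: [-0.1, -0.5, 0.1]
opening: 0.0854
finger_force: 0.0
[-0.656  0.376  0.281  1.477 -0.    -0.55 ] 2.6
[[-0.994, 0.107, -0.001], [0.107, 0.994, 0.001], [0.001, 0.001, -1.0]] yaw y 83.8822509768951
red [ 298  151   22   93 1791] z134 [ 0.5151 -0.4043] [0.0144 0.0683] 84.6966781616211
red [ 389  160   40   38 1122] z134 [ 0.5081 -0.3344] [0.0281 0.0236] 39.57394027709961
awl base near corners [[0.629, -0.313], [0.623, -0.392]]
awl top corners [[0.665, -0.309], [0.633, -0.388]]
rim corners FR FL RL RR [[0.5821, -0.2601], [0.4785, -0.2475], [0.4612, -0.4065], [0.566, -0.4153]]
far [-0.00728842  0.6408345 ] 0.638181513570637
near [-0.00698122  0.50064354] 0.4981023780070291
tail [0.01082455 0.26002324] 0.2661715864505924
head [0.0194495  0.45179662] 0.4628439386818702
```

View pics/w1.png

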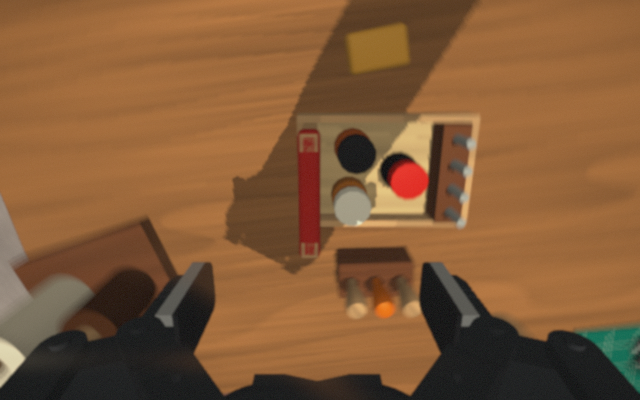

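The wrist view shows the red bar at (309,193), caddy nose to the right and jars upright; the awl block is at (375,265). Bar centre ≈ (0.515,-0.402), heading ≈ 84°, which agrees with the rim corners. I'll descend and grip.

```bash
python3 -m inch '{"moves":[0.4,-4.5,0,0,0,0, 0,0,31,0,0,0, 0,0,31,0,0,0, 0,0,31,0,0,0, 0,0,20,0,0,0, 0,0,10,0,0,0, 0,0,0,0,0,0]}' 1 40 && python3 -m inch '{"moves":[0,0,0,0,0,0, 0,0,0,0,0,0, 0,0,0,0,0,0, 0,0,0,0,0,0, 0,0,0,0,0,0, 0,0,0,0,0,0, 0,0,0,0,0,0, 0,0,0,0,0,0]}' 0 40
python3 - <<'E'
from h import *
im=bot.camera("wrist");cv2.imwrite("pics/w2.png",im[:,:,::-1])
E
```

```text
clock: 3.52
ee_pos: [0.515, -0.4021, 0.1804]
eef_rot: [-0.179, -3.135, -0.001]
ft_force: [0.4, 0.4, 1.3]
opening: 0.0854
finger_force: 0.0
clock: 4.53
ee_pos: [0.5154, -0.4022, 0.1813]
eef_rot: [0.177, 3.136, -0.001]
ft_force: [0.1, -0.1, 3.9]
opening: 0.0148
finger_force: 42.7
```

View pics/w2.png

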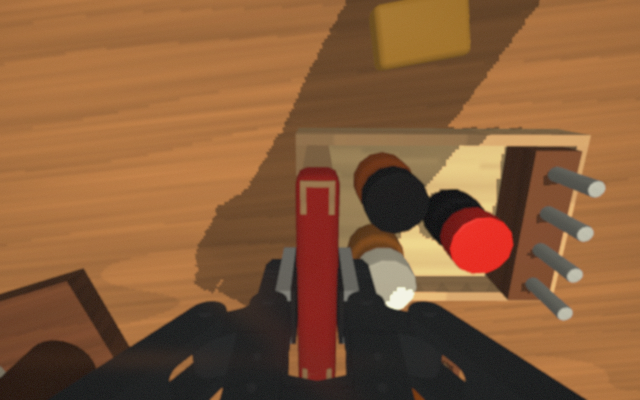

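The bar is held between the pads at (318,280) and the deck edges run parallel to the tool axis. Next I push straight ahead about 80 mm to swing the castors.

```bash
python3 -m inch '{"moves":[0,2,0,0,0,0, 0,5,0,0,0,0, 0,8,0,0,0,0, 0,10,0,0,0,0, 0,10,0,0,0,0, 0,10,0,0,0,0, 0,10,0,0,0,0, 0,10,0,0,0,0, 0,8,0,0,0,0, 0,5,0,0,0,0, 0,3,0,0,0,0, 0,1,0,0,0,0]}'
python3 - <<'E'
from h import *
c=cam("wrist");im=bot.camera("wrist");a=bot.camera("scene");cs=cam("scene")
u=proj(cs,[[.52,-.25,.05]])[0].astype(int);print(u)
x0,y0=max(u[0]-70,0),max(u[1]-60,0);a=cv2.resize(a[y0:y0+110,x0:x0+130],None,fx=4,fy=4,interpolation=cv2.INTER_CUBIC)
cv2.imwrite("pics/m3.png",np.hstack([cv2.resize(im,(280,440//1)) if 0 else a])[:,:,::-1])
M=R.from_rotvec(bot.sense()["eef_rot"]).as_matrix();print("yaw",np.degrees(np.arctan2(M[1,1],M[0,1])))
# deck heading from edges of rim in the wrist view
e=cv2.Canny(cv2.cvtColor(im,cv2.COLOR_RGB2GRAY),60,150);cv2.imwrite("pics/w3.png",im[:,:,::-1])
L=cv2.HoughLinesP(e,1,np.pi/720,50,minLineLength=80,maxLineGap=10)
for l in (L[:,0] if L is not None else []):
    w=ray(c,l.reshape(2,2),.058);d=w[1]-w[0];print(l,w.round(4).tolist(),round(np.degrees(np.arctan2(d[1],d[0])),2))
E
```

```text
clock: 6.08
ee_pos: [0.5248, -0.3204, 0.1813]
eef_rot: [0.177, 3.136, -0.001]
ft_force: [1.5, 0.0, 5.6]
opening: 0.0154
finger_force: 42.8
[217 256]
yaw 83.5542402128314
[434 302 586 399] [[0.5861, -0.2542], [0.677, -0.1497]] 48.97
[ 47 399 209 296] [[0.6346, -0.5232], [0.5659, -0.3941]] 118.01
[507 299 540 129] [[0.5891, -0.2086], [0.4842, -0.1963]] 173.32
[451 134 565 134] [[0.4815, -0.2438], [0.4884, -0.1827]] 83.54
[  0 298  57 381] [[0.5525, -0.5246], [0.6201, -0.511]] 11.34
[419 127 486   9] [[0.4758, -0.2608], [0.4225, -0.227]] 147.58
[418 126 488   2] [[0.4752, -0.2613], [0.4196, -0.2261]] 147.67
[ 49 399 210 296] [[0.6348, -0.5219], [0.566, -0.3934]] 118.18
[454 315 553 379] [[0.5972, -0.2416], [0.6566, -0.1742]] 48.64
```

View pics/m3.png

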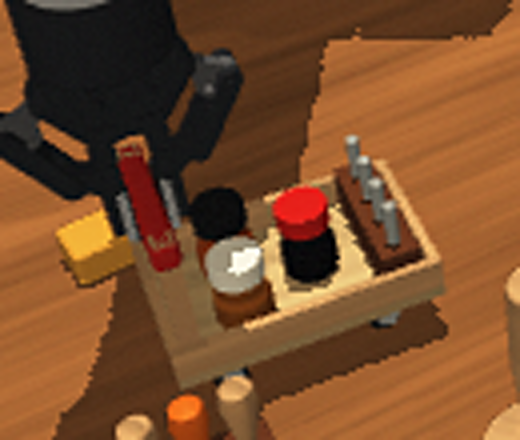

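```bash
cat > plan.py <<'E'
import numpy as np
def roll(O,psi,segs,show=True):
    O=np.array(O,float)
    for n,ds,w in segs:   # rows, mm, rad left per row
        for _ in range(n):
            O=O+ds/1000*np.array([np.cos(psi+w/2),np.sin(psi+w/2)]);psi+=w
        # row in tool axes: bar = O-18h ; x=left,y=ahead
        ahead=ds*np.cos(w/2)-18*np.cos(w)+18; left=ds*np.sin(w/2)-18*np.sin(w)
        if show:print(n,"rows [%.2f,%.2f,0,0,0,%.4f]"%(left,ahead,-w),"->",O.round(4),round(np.degrees(psi),2))
    return O,psi
E
python3 - <<'E'
from plan import *
from h import *
from scipy.optimize import fsolve
O=(0.5268,-0.3025);p=np.radians(83.55)
def segs(a,b,d):return [(9,10,.0115),(25,10,0),(9,10,-a),(9,10,b),(1,d*1000,0)]
def f(v):
    o,q=roll(O,p,segs(*v),False);return [o[0]-.5685,o[1]-.3145,q-np.radians(90.4)]
v=fsolve(f,[.02,.02,.1]);print(v);roll(O,p,segs(*v))
cs=cam("scene");h=np.array([np.cos(p),np.sin(p)]);r=np.array([h[1],-h[0]])
for x in(.095,.105,.115):print(x,(proj(cs,[[*(np.array(O)+x*h-(-.031)*r),.01]])[0]-[147,196])*4)
E
```

```text
[0.04222328 0.04400718 0.10172659]
9 rows [-0.15,10.00,0,0,0,-0.0115] -> [ 0.5323 -0.2127] 89.48
25 rows [0.00,10.00,0,0,0,0.0000] -> [0.5345 0.0373] 89.48
9 rows [0.55,10.01,0,0,0,0.0422] -> [0.5522 0.125 ] 67.71
9 rows [-0.57,10.02,0,0,0,-0.0440] -> [0.5692 0.2128] 90.4
1 rows [0.00,101.73,0,0,0,0.0000] -> [0.5685 0.3145] 90.4
0.095 [381.79106383 308.75169464]
0.105 [397.23727068 303.08356564]
0.115 [412.56205176 297.45999496]
```

The right castor shows at crop (385,315), where a trailing one projects (382,309), so it trails. Now phase 1: a slight left arc and then straight.

```bash
python3 -m inch '{"moves":[-0.05,3,0,0,0,-0.0035, -0.1,7,0,0,0,-0.008, -0.15,10,0,0,0,-0.0115, -0.15,10,0,0,0,-0.0115, -0.15,10,0,0,0,-0.0115, -0.15,10,0,0,0,-0.0115, -0.15,10,0,0,0,-0.0115, -0.15,10,0,0,0,-0.0115, -0.15,10,0,0,0,-0.0115, -0.15,10,0,0,0,-0.0115, 0,10,0,0,0,0, 0,10,0,0,0,0, 0,10,0,0,0,0, 0,10,0,0,0,0, 0,10,0,0,0,0, 0,10,0,0,0,0, 0,10,0,0,0,0, 0,7,0,0,0,0, 0,4,0,0,0,0, 0,2,0,0,0,0]}'
cat > look.py <<'E'
from h import *
import sys
s=bot.sense();M=R.from_rotvec(s["eef_rot"]).as_matrix();psi=np.degrees(np.arctan2(M[1,1],M[0,1]))
print("tool yaw",round(psi,2),"pos",s["ee_pos"].round(4),"O(tool)",(s["ee_pos"][:2]+.018*M[:2,1]).round(4),"ft",s["ft_force"].round(1))
c=cam("wrist");im=bot.camera("wrist");t=bot.camera("top");sc=bot.camera("scene")
cv2.imwrite(f"pics/{sys.argv[1]}w.png",im[:,:,::-1]);cv2.imwrite(f"pics/{sys.argv[1]}t.png",t[:,:,::-1]);cv2.imwrite(f"pics/{sys.argv[1]}s.png",sc[:,:,::-1])
e=cv2.Canny(cv2.cvtColor(im,cv2.COLOR_RGB2GRAY),60,150)
L=cv2.HoughLinesP(e,1,np.pi/720,40,minLineLength=60,maxLineGap=10)
for l in (L[:,0] if L is not None else []):
    w=ray(c,l.reshape(2,2),.058);d=w[1]-w[0];a=np.degrees(np.arctan2(d[1],d[0]))%180
    if min(abs(a-psi),abs(abs(a-psi)-90))<6:print(l,w.round(4).tolist(),"heading",round(a if abs(a-psi)<6 else (a-90)%180,2))
H=hsv(t);h,sa,v=[H[:,:,i].astype(int) for i in range(3)];ct=cam("top")
def show(n,m,z,b):
    q=np.zeros_like(m);q[b[2]:b[3],b[0]:b[1]]=m[b[2]:b[3],b[0]:b[1]]
    for st,ce,_ in blobs(q,30):print(n,st[4],ray(ct,ce,z)[0].round(4))
show("wax",(h>18)&(h<35)&(sa>150)&(v>150),.026,(400,440,240,275))
show("tin",(sa<60)&(v>120),.045,(290,330,165,205))
show("spool",(sa<110)&(v>150)&(h>18),.066,(180,215,230,270))
show("dye",v<60,.095,(180,215,155,190))
E
python3 look.py b
```

```text
clock: 8.68
ee_pos: [0.5332, -0.1476, 0.1813]
eef_rot: [0.014, 3.14, -0.0]
ft_force: [2.5, -0.8, 6.1]
opening: 0.0151
finger_force: 42.8
tool yaw 89.49 pos [ 0.5332 -0.1476  0.1813] O(tool) [ 0.5333 -0.1296] ft [ 2.5 -0.8  6.1]
[390 134 589 135] [[0.4818, -0.1088], [0.4833, -0.0014]] heading 89.19
[338 250 339 180] [[0.5505, -0.1362], [0.5072, -0.1361]] heading 89.78
[507 300 539 129] [[0.5862, -0.0296], [0.4799, -0.029]] heading 89.63
[440 300 529 300] [[0.5858, -0.0718], [0.5864, -0.0158]] heading 89.46
[416 276 484 275] [[0.5686, -0.0882], [0.5683, -0.0465]] heading 90.42
[297 290 298 376] [[0.5778, -0.1615], [0.6449, -0.1626]] heading 89.08
[ 24 299 121 306] [[0.5827, -0.333], [0.5884, -0.2731]] heading 84.59
[503 128 565 130] [[0.4791, -0.0484], [0.4805, -0.0149]] heading 87.66
[  0 330  91 336] [[0.6057, -0.3547], [0.6109, -0.2967]] heading 84.86
[440 292 501 292] [[0.58, -0.0723], [0.5804, -0.0343]] heading 89.47
[494 218 506 147] [[0.5309, -0.0458], [0.4894, -0.0452]] heading 89.2
[507 146 574 146] [[0.4889, -0.0447], [0.4892, -0.0082]] heading 89.47
[490 217 499 157] [[0.5302, -0.0482], [0.4949, -0.0482]] heading 90.01
[508 299 535 154] [[0.5855, -0.0291], [0.4934, -0.0287]] heading 89.72
wax 164 [ 0.4146 -0.3242]
tin 241 [0.6562 0.0385]
spool 258 [0.429  0.4061]
dye 37 [0.6919 0.4248]
```

The caddy follows the tool exactly and the bystanders have not moved. Planning the rest.

Run:
```python
from plan import *
from scipy.optimize import fsolve
O=(0.5333,-0.1296);p=np.radians(89.49)
def segs(a,b,d):return [(1,140,0),(11,10,-a),(11,10,b),(1,d*1000,0)]
def f(v):
    o,q=roll(O,p,segs(*v),False);return [o[0]-.5685,o[1]-.3145,q-np.radians(90.4)]
v=fsolve(f,[.02,.02,.1]);print(v);roll(O,p,segs(*v))
```

```text
[0.02790881 0.02935267 0.0877545 ]
1 rows [0.00,140.00,0,0,0,0.0000] -> [0.5345 0.0104] 89.49
11 rows [0.36,10.01,0,0,0,0.0279] -> [0.5523 0.1185] 71.9
11 rows [-0.38,10.01,0,0,0,-0.0294] -> [0.5691 0.2267] 90.4
1 rows [0.00,87.75,0,0,0,0.0000] -> [0.5685 0.3145] 90.4
```

```bash
python3 -m inch '{"moves":[0,3,0,0,0,0, 0,7,0,0,0,0, 0,10,0,0,0,0, 0,10,0,0,0,0, 0,10,0,0,0,0, 0,10,0,0,0,0, 0,10,0,0,0,0, 0,10,0,0,0,0, 0,10,0,0,0,0, 0,10,0,0,0,0, 0,10,0,0,0,0, 0,10,0,0,0,0, 0,10,0,0,0,0, 0,10,0,0,0,0, 0,7,0,0,0,0, 0,3,0,0,0,0]}' && python3 -m inch '{"moves":[0.18,5,0,0,0,0.014, 0.18,5,0,0,0,0.014, 0.36,10,0,0,0,0.028, 0.36,10,0,0,0,0.028, 0.36,10,0,0,0,0.028, 0.36,10,0,0,0,0.028, 0.36,10,0,0,0,0.028, 0.36,10,0,0,0,0.028, 0.36,10,0,0,0,0.028, 0.36,10,0,0,0,0.028, 0.36,10,0,0,0,0.028, 0.18,5,0,0,0,0.014, 0.18,5,0,0,0,0.014]}'
python3 look.py c
```

```text
clock: 10.82
ee_pos: [0.5345, -0.0075, 0.1813]
eef_rot: [0.014, 3.14, -0.0]
ft_force: [3.3, -1.8, 5.8]
opening: 0.0151
finger_force: 42.8
clock: 12.45
ee_pos: [0.546, 0.1013, 0.1812]
eef_rot: [-0.496, -3.102, 0.0]
ft_force: [-0.6, -1.8, 8.4]
opening: 0.0152
finger_force: 43.1
tool yaw 71.81 pos [0.546  0.1013 0.1812] O(tool) [0.5517 0.1184] ft [-0.6 -1.8  8.4]
[326 134 496 134] [[0.4982, 0.1211], [0.5269, 0.2082]] heading 71.8
[507 299 536 146] [[0.6317, 0.1977], [0.5402, 0.2279]] heading 71.76
[437 300 540 300] [[0.6187, 0.1558], [0.6389, 0.2173]] heading 71.79
[335 372 337 268] [[0.6525, 0.0782], [0.5775, 0.1028]] heading 71.81
[507 146 576 146] [[0.5352, 0.2128], [0.547, 0.2486]] heading 71.8
[415 276 488 276] [[0.5977, 0.1466], [0.6117, 0.1892]] heading 71.79
[446 292 509 292] [[0.6148, 0.1624], [0.627, 0.1997]] heading 71.79
[499 134 575 134] [[0.5274, 0.2098], [0.5402, 0.2487]] heading 71.8
[494 218 506 147] [[0.5749, 0.1991], [0.5356, 0.2122]] heading 71.46
[511 282 536 151] [[0.6203, 0.2019], [0.5429, 0.2275]] heading 71.73
wax 167 [ 0.4146 -0.3241]
tin 219 [0.6579 0.0377]
spool 255 [0.4292 0.4062]
dye 38 [0.6917 0.4246]
```

```bash
python3 -m inch '{"moves":[-0.19,5,0,0,0,-0.01475, -0.19,5,0,0,0,-0.01475, -0.38,10,0,0,0,-0.0295, -0.38,10,0,0,0,-0.0295, -0.38,10,0,0,0,-0.0295, -0.38,10,0,0,0,-0.0295, -0.38,10,0,0,0,-0.0295, -0.38,10,0,0,0,-0.0295, -0.38,10,0,0,0,-0.0295, -0.38,10,0,0,0,-0.0295, -0.38,10,0,0,0,-0.0295, -0.19,5,0,0,0,-0.01475, -0.19,5,0,0,0,-0.01475]}'
python3 look.py d
```

```text
clock: 14.22
ee_pos: [0.5689, 0.2084, 0.1813]
eef_rot: [-0.012, 3.141, -0.0]
ft_force: [1.4, -1.6, 7.2]
opening: 0.0148
finger_force: 43.0
tool yaw 90.43 pos [0.5689 0.2084 0.1813] O(tool) [0.5688 0.2264] ft [ 1.4 -1.6  7.2]
[452  87 580  87] [[0.4923, 0.2768], [0.4918, 0.3432]] heading 90.42
[561 105 639 105] [[0.501, 0.3353], [0.5007, 0.3764]] heading 90.42
[296 134 503 134] [[0.5171, 0.1957], [0.5163, 0.3073]] heading 90.42
[507 300 538 135] [[0.6198, 0.3272], [0.5167, 0.3263]] heading 90.5
[407 106 592 106] [[0.5021, 0.2543], [0.5013, 0.3518]] heading 90.42
[550 285 635 285] [[0.6089, 0.352], [0.6085, 0.4046]] heading 90.41
[410 301 505 301] [[0.621, 0.2663], [0.6206, 0.3261]] heading 90.41
[416 276 487 276] [[0.6032, 0.2684], [0.6029, 0.312]] heading 90.41
[415 292 478 292] [[0.6145, 0.2689], [0.6142, 0.3081]] heading 90.41
[504 135 589 135] [[0.5169, 0.308], [0.5165, 0.3538]] heading 90.42
[494 219 506 147] [[0.5654, 0.3103], [0.5233, 0.3101]] heading 90.24
[571  86 639  86] [[0.4914, 0.3384], [0.4911, 0.3736]] heading 90.42
[491 218 503 148] [[0.5648, 0.3085], [0.5239, 0.3086]] heading 89.83
wax 165 [ 0.4143 -0.3244]
tin 240 [0.6563 0.0384]
spool 259 [0.429  0.4059]
dye 38 [0.6921 0.4251]
```

View pics/dw.png

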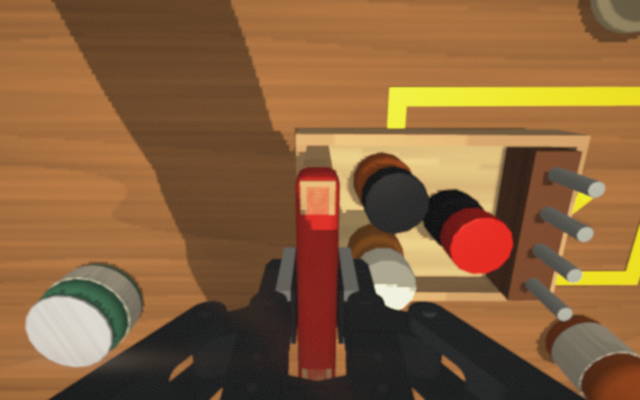

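The wrist view shows the jars upright, the tail tape at columns 390–407, the left tape at rows 87–106, the right tape's outer edge at row 285 and the head tape near column 630. Caddy and tape directions agree (90.4°). I'll check the lateral offset in this view.

Run:
```python
from h import *
c=cam("wrist");im=cv2.imread("pics/dw.png")[:,:,::-1];H=hsv(im);h,s,v=[H[:,:,i].astype(int) for i in range(3)]
m=(h>24)&(h<34)&(s>200)&(v>150)
def runs(a):
    i=np.flatnonzero(np.diff(np.r_[0,a.astype(int),0]));return i.reshape(-1,2).tolist()
print("cols 600/615:",runs(m[:,600]),runs(m[:,612]),"row118",runs(m[118]),"row 200",runs(m[200]))
for n,col in(("600",600),("612",612)):
    for a,b in runs(m[:,col]):print(n,ray(c,[[col,a-.5],[col,b-.5]],0).round(4).tolist())
for a,b in runs(m[118])+runs(m[200]):pass
print("row118",[ray(c,[[a-.5,118],[b-.5,118]],0).round(4).tolist() for a,b in runs(m[118])])
print("row200",[ray(c,[[a-.5,200],[b-.5,200]],0).round(4).tolist() for a,b in runs(m[200])])
# plywood rim edges at column 450
print("rim gray col450 rows",[(r,im[r,450].tolist()) for r in list(range(124,140,2))+list(range(290,304,2))])
```

```text
cols 600/615: [[87, 105], [271, 285]] [[87, 105], [271, 285]] row118 [] row 200 [[577, 589]]
600 [[0.4917, 0.3983], [0.5034, 0.4013]]
600 [[0.631, 0.4334], [0.6437, 0.4366]]
612 [[0.4916, 0.4064], [0.5033, 0.4095]]
612 [[0.631, 0.443], [0.6436, 0.4463]]
row118 []
row200 [[[0.5723, 0.4011], [0.5722, 0.41]]]
rim gray col450 rows [(124, [173, 115, 66]), (126, [166, 111, 63]), (128, [121, 87, 55]), (130, [110, 89, 61]), (132, [119, 93, 65]), (134, [174, 135, 91]), (136, [229, 182, 118]), (138, [232, 187, 123]), (290, [112, 88, 61]), (292, [165, 127, 84]), (294, [212, 163, 107]), (296, [213, 164, 107]), (298, [213, 164, 107]), (300, [200, 149, 97]), (302, [170, 115, 65])]
```

```bash
python3 -m inch '{"moves":[0,3,0,0,0,0, 0,7,0,0,0,0, 0,10,0,0,0,0, 0,10,0,0,0,0, 0,10,0,0,0,0, 0,10,0,0,0,0, 0,10,0,0,0,0, 0,10,0,0,0,0, 0,6,0,0,0,0, 0,3,0,0,0,0, 0,1,0,0,0,0, 0,0,0,0,0,0]}'
python3 look.py e | grep -v heading
python3 - <<'E'
from h import *
c=cam("wrist");im=cv2.imread("pics/ew.png")[:,:,::-1];H=hsv(im);h,s,v=[H[:,:,i].astype(int) for i in range(3)]
m=(h>22)&(h<36)&(s>170)&(v>110)
def runs(a):return np.flatnonzero(np.diff(np.r_[0,a.astype(int),0])).reshape(-1,2).tolist()
for r in(96,118,200,240):print("row",r,[(a,b,ray(c,[[a-.5,r],[b-.5,r]],0).round(4).tolist()) for a,b in runs(m[r]) if b-a>3])
for k in(400,500,600):print("col",k,[(a,b,ray(c,[[k,a-.5],[k,b-.5]],0).round(4).tolist()) for a,b in runs(m[:,k]) if b-a>3])
print("nose corner",ray(c,[[588.5,136],[567,290]],.058).round(4).tolist())
E
```

```text
clock: 15.88
ee_pos: [0.5684, 0.2885, 0.1812]
eef_rot: [-0.011, 3.141, 0.0]
ft_force: [2.2, -0.5, 5.3]
opening: 0.0154
finger_force: 42.9
tool yaw 90.42 pos [0.5684 0.2885 0.1812] O(tool) [0.5683 0.3065] ft [ 2.2 -0.5  5.3]
wax 164 [ 0.4147 -0.3241]
tin 241 [0.6562 0.0383]
spool 231 [0.4283 0.4086]
row 96 [(270, 577, [[0.499, 0.2548], [0.4976, 0.4635]])]
row 118 [(271, 290, [[0.5137, 0.255], [0.5136, 0.2682]]), (554, 573, [[0.5123, 0.4509], [0.5122, 0.4641]])]
row 200 [(275, 291, [[0.5734, 0.256], [0.5733, 0.2679]])]
row 240 [(277, 292, [[0.6059, 0.2566], [0.6058, 0.2682]])]
col 400 [(86, 106, [[0.4916, 0.343], [0.5047, 0.344]])]
col 500 [(87, 106, [[0.4918, 0.4105], [0.5042, 0.4125]])]
col 600 []
nose corner [[0.5167, 0.4339], [0.612, 0.4435]]
```

View pics/ew.png

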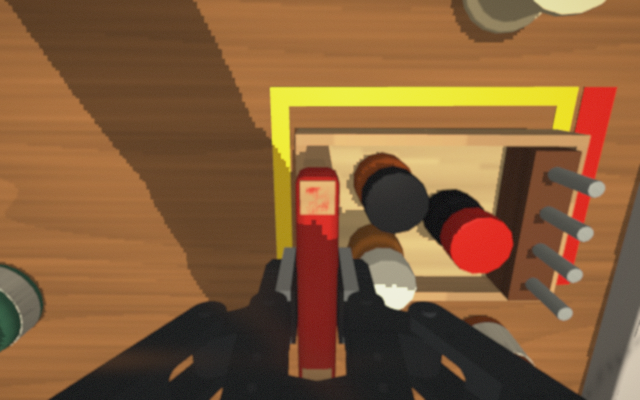

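The caddy is inside the outline. Gaps in this view are about 8 mm at the tail and 15 mm at the head, while the top camera suggests a few mm more ahead. I'll advance 5 mm, release, back off upward and check from above.

```bash
python3 -m inch '{"moves":[0,1,0,0,0,0, 0,2,0,0,0,0, 0,1.5,0,0,0,0, 0,0.5,0,0,0,0, 0,0,0,0,0,0, 0,0,0,0,0,0]}' && python3 -m inch '{"moves":[0,0,0,0,0,0, 0,0,0,0,0,0, 0,0,0,0,0,0, 0,0,0,0,0,0, 0,0,0,0,0,0, 0,0,0,0,0,0, 0,0,-10,0,0,0, 0,0,-30,0,0,0, 0,0,-45,0,0,0, 0,0,-45,0,0,0, 0,0,-20,0,0,0, 0,-40,0,0,0,0, 0,-60,0,0,0,0, 0,-60,0,0,0,0, 0,-60,0,0,0,0, 0,-60,0,0,0,0, 0,-20,0,0,0,0, 0,0,0,0,0,0]}' 1
python3 - <<'E'
from h import *
t=bot.camera("top");sc=bot.camera("scene");cv2.imwrite("pics/ft.png",t[:,:,::-1]);cv2.imwrite("pics/fs.png",sc[:,:,::-1])
a=cv2.resize(t[155:270,160:270],None,fx=5,fy=5,interpolation=cv2.INTER_CUBIC)
b=cv2.resize(sc[150:270,345:485],None,fx=4,fy=4,interpolation=cv2.INTER_CUBIC)
cv2.imwrite("pics/ft5.png",a[:,:,::-1]);cv2.imwrite("pics/fs4.png",b[:,:,::-1])
E
```

```text
clock: 16.77
ee_pos: [0.5684, 0.2933, 0.1813]
eef_rot: [-0.011, 3.141, 0.0]
ft_force: [2.6, -1.0, 6.3]
opening: 0.015
finger_force: 42.9
clock: 19.02
ee_pos: [0.5705, -0.0077, 0.3315]
eef_rot: [-0.008, 3.141, 0.001]
ft_force: [-0.5, -0.4, -0.4]
opening: 0.0853
finger_force: 0.0
```

View pics/ft5.png

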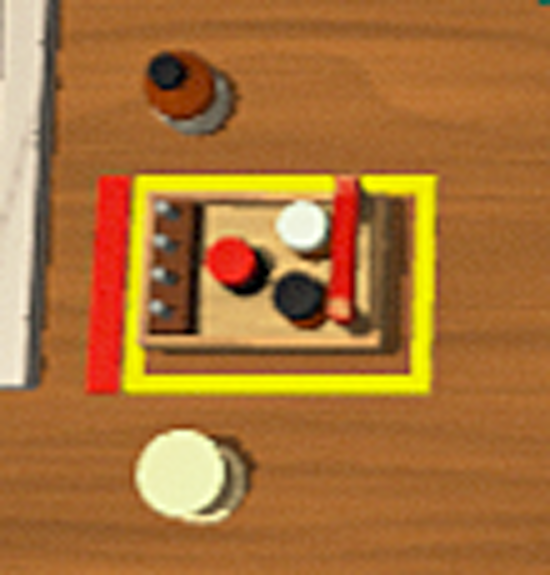

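View pics/fs4.png

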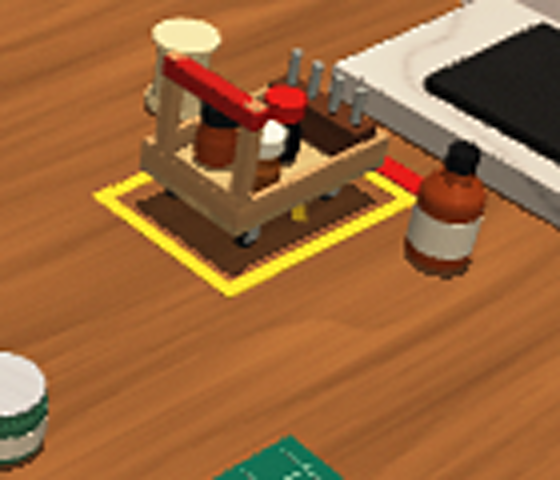

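The top crop shows the caddy inside the tape with the bar at (342,245) and all three jars upright. The scene crop shows it free of the robot, with its wheels on the bench. I'll put the rim corners and tape edges in the same view.

Run:
```python
from h import *
ct=cam("top");f=lambda q,z:ray(ct,np.array(q)/5+[160,155]-.4,z).round(4).tolist()
print("rim FR FL RL",f([[150,193],[142,347],[382,352]],.058))
print("head inner, tail inner",f([[147,270],[413,270]],0),"sides inner",f([[280,193],[280,374]],0))
im=cv2.imread("pics/ft.png")[:,:,::-1];H=hsv(im);h,s,v=[H[:,:,i].astype(int) for i in range(3)]
m=((h<5)|(h>174))&(s>180)&(v>110);q=np.zeros_like(m);q[185:225,222:236]=m[185:225,222:236]
for st,ce,L in blobs(q):
    r=cv2.minAreaRect(ray(ct,np.argwhere(L)[:,::-1],.134).astype(np.float32));print("bar",st,r)
cs=cam("scene");g=lambda q,z:ray(cs,np.array(q)/4+[345,150]-.4,z).round(4).tolist()
print("scene rim RR FR RL",g([[237,210],[386,138],[143,143]],.058),"tape inner tail-right, head-right",g([[234,280],[392,200]],0))
```

```text
rim FR FL RL [[0.6184, 0.4415], [0.5143, 0.4402], [0.5121, 0.2819]]
head inner, tail inner [[0.577, 0.4569], [0.5784, 0.2737]] sides inner [[0.6321, 0.3682], [0.5053, 0.3615]]
bar [225 192   7  24 106] ((0.5692721605300903, 0.29562315344810486), (0.016123933717608452, 0.07421217858791351), 89.11717987060547)
scene rim RR FR RL [[0.6246, 0.2742], [0.6227, 0.4334], [0.5233, 0.2752]] tape inner tail-right, head-right [[0.634, 0.2732], [0.6327, 0.446]]
```

```bash
python3 look.py g | grep -v heading
python3 - <<'E'
from bench import bot
print(bot.close_job())
E
```

```text
tool yaw 90.44 pos [ 0.5706 -0.0059  0.3312] O(tool) [0.5704 0.0121] ft [-0.2  0.2 -0.9]
wax 166 [ 0.4144 -0.3242]
spool 255 [0.429  0.4062]
dye 38 [0.6921 0.4251]
the job is handed in; nothing more can be done
None
```

The caddy is parked inside the yellow outline, within about 4 mm of its mark, nose to the red strip, jars upright and gripper let go. It ran about 97 mm straight at the end, so the castors should be trailing, though I didn't see them at the finish. The wax, spool and dye bottle read unmoved at the last check. The arm hid the tin then, but it read unmoved just before the final few mm. I didn't re-measure the awl block, pliers or maul. The job was handed in at about 19 s; no verdict came back.

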